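# Square a pack up in the clamp jig and press the hold-down onto it

### The arm

A 7-joint arm with a two-finger parallel gripper is mounted at the origin on the work surface; the furniture and walls round the work are solid. World frame = base frame: x ahead of the robot, y to its left, z up, the work surface at z = 0. Lengths are in m, angles in rad, forces in N, time in s.
With the tool pointing down it reaches from about 0.4 to 0.875 m from the base axis. Payload 19.3 kg.
Tool frame: the origin (TCP) lies between the finger pads; the fingertips stand 25 mm ahead of it and the grasp point (between the pads) lies 6 mm ahead of it; z points along the fingers, y is the line along which they close (so a half turn about z gives the same grasp; the last joint's range is limited). The gripper opens to 85 mm and grips with 20 to 120 N. Pads are 22 mm wide; open, the fingers measure 114 mm over their backs; the gripper's body (76 mm by 85 mm) begins 54 mm behind the grasp point. The pads swing forward as they close: fully open they stand 13 mm farther back than shut.
Start: joints at [-1.358, 0.521, -0.036, 1.599, 0.021, 1.021, -0.113], TCP at [0.174, 0.6, 0.256] pointing down, gripper open.
Joint ranges: [-2.91, 2.91], [-0.3, 2.13], [-1.5, 1.42], [0.17, 2.43], [-1.26, 4.41], [0.16, 1.93], [-2.52, 2.52]. Speed limits (rad/s): [1.89, 1.89, 2.39, 2.39, 3.01, 3.01, 3.01].

### API

Orientations are given as [roll, pitch, yaw] about the fixed x, y, z axes, in that order (R = Rz(yaw) Ry(pitch) Rx(roll)).
In Python, from rig import r gives the robot as it stands.
- The arm moves only by the tool drive_tool, never from a script. Its argument "motion" is one flat list of numbers, 5 for each row, row after row: the shift along the tool's x, y, z scaled (see below), then the turn about the tool's z scaled (see below), then the closure, from 0 (fully open) to 1 (shut). A call has 1 to 10 rows; each row shifts and turns the commanded pose from where the row before left it, along the tool's axes as they then stand; what a row does not reach is not made up. The controller multiplies each number of a shift by 0.15 m and each number of a turn by 180 degrees. A row lasts 1/10 s, in which the tool goes at most 50 mm and 8.59 degrees, less where a joint would pass 70% of its speed; a pose out of reach is approached as far as the arm can. A call with a number of a shift or a turn outside -1 to 1 is refused whole. A call with a gripper value outside its range is refused whole. The fingers move at their own pace and stop on an object; the grip force is fixed at half the most. Time passes only in rows, so rows that do not move let the fingers close. It gives the time, the measured TCP pose, the force, the opening and the grip force at its end, in the units of the state.
- r.get_obs(): the state, without advancing time (a new reading comes with each control period).
- r.get_image(name): name is "side" or "top" or "wrist"; returns the picture (384x512x3 uint8, red, green, blue); there is no depth.
- r.get_calibration(name): a dict with "camera_matrix" (3x3 intrinsics, pixels), "extrinsics" (4x4, takes a point from camera to world coordinates); the wrist camera has in their place "hand_eye" (4x4, takes a point from camera to tool coordinates, whose origin is the TCP and whose axes are the flange's). Camera axes: x right, y up, looking along -z (the intrinsics and any distortion apply to the point x, -y, -z); pixel columns grow to the right and rows downward; lengths in m; the calibration is good to about 2 mm. The wrist camera is an equidistant fisheye: a pixel r from the principal point sees the ray r / f radians off the axis. A picture is of the moment at which its call begins: read the wrist's pose just before it. get_calibration takes no time and is no camera call.
- r.close_job(): hands the job in; it is judged then, once.
The state is a dict: "time_s": time; "joint_pos": joint angles; "joint_vel": joint speeds; "effort": joint torques, N m; "ee_pos": TCP position; "tool_rot": TCP orientation; "force": force on the tool from outside, world axes, zero at the start; "torque": the same for the moment, N m; "opening": finger opening in m; "grip_force": force on a finger pad.
Only numpy, scipy, OpenCV 4.12 (cv2) and the standard library are available. Lean on these libraries where they do the work, as an engineer would, in place of code of your own. Each camera call takes 0.05 s, during which the arm holds its last target. There are 200 camera calls.

### The job

Get the red-and-white pack that lies askew in the brown clamp jig ready for its label: nudge it along the jig's bed with the fingertips until it sits square in the corner, one long side and one short end flat against the two raised stops, and only then push the red-gripped lever over until its foot presses on the pack and stays there. Do not lift or crush the pack, and leave the other things on the bench where they are.

Things in the scene. Friction and masses are not known exactly. Their poses are not given: they have to be found in the camera images.
- fold_jig: brown board 151 (x) x 221 (y) x 12 mm, fixed, white bed, two white stops. Origin: centre of underside. Bed top z 20 mm, x -33..45, y -78..15. Stops, tops at z 34: the long one's face is x = -35 (y -75..20), the short one's face y = -80 (x -55..50). So push to -y and -x. Lever bracket: x -14..14, y 48..82, to z 51; bed and board to +x of it are open
- pack: red-and-white carton pack to be squared up, 60 (x) x 88 (y) x 28 mm, 40 to 105 g, slides easily. Origin: centre of its underside, z up. Starts on the bed, its axes within 0.25 rad of the jig's, overhanging the open +x side, 23 to 41 mm too far in jig +x and 6 to 24 mm in jig +y. Its +y end is easiest reached beside the lever, at large jig x, so while the pack is still out to +x
- jig_seat (a point): point on the bed, at jig (-5, -36, 20) mm, axes as the jig's: where the pack's origin comes when its -x side and -y end touch both stops
- fold_jig_hold_lever: hold-down lever. Its frame is the jig's turned by angle a about the hinge, along jig -x; a = tilt of its z axis. Starts raised, a = 0.74 to 0.87 (limit); foot on the pack at 0.39. The stiff hinge (0.35 Nm) stays where left, so a foot pressed down goes on pressing with some 5 N. A 15 mm bar at jig x = 0 carries the foot; raised, it is over the bed's +y end, 70 to 120 mm above the table
- lever_grip (a point): centre of the free end of the red grip, a round rod of 20 mm diameter, 58 mm long, pointing up and to jig +y. At a = 0.87 it is at jig y 129, z 118 mm; at a = 0.39 at y 87, z 139. Pushing this end level to jig -y, from its +y side, brings the lever down with some 5 N; push on to 10 to 15 N to seat the foot firmly
- lever_foot (a point): centre of the underside of the lever's round foot (diameter 19 mm), which presses on the pack. At a = 0.4 it is near jig y -13, z 51 mm
- lever_hinge (a point): the lever's hinge axis, jig (0, 65, 43) mm, along jig x; fixed to the jig
- spare_pack_low: spare pack like the other one, 60 x 88 x 28 mm, flat on the table to the right of the jig; leave it
- spare_pack_high: second spare pack lying on the first, same size; leave it
- tape_dispenser: black weighted tape dispenser with a roll, 62 x 176 x 99 mm, origin under its centre; leave it
- stapler: blue stapler lying behind the jig, 28 x 131 x 44 mm, origin under its centre; leave it

How it is judged:
On the way, in this order (a step that is already met when the one before it is completed fails the run):
1. with the lever still raised, the pack is square against both stops (x of pack in the frame of jig_seat below 0.003 m and y of pack in the frame of jig_seat below 0.003 m and angle between the x axis of pack and the x axis of fold_jig, either way round below 0.05 rad and angle between fold_jig_hold_lever's own z axis and vertical above 0.6 rad), for 0.2 s.
2. the lever's foot presses on the pack (contact force between fold_jig_hold_lever and pack above 1 N), for 0.2 s.
At the end, for the whole second after the job is handed in: The pack lies on the bed within 3 mm of both stops and within 0.05 rad of square, at rest, and the lever is down (angle under 0.48) with its foot still pressing on the pack with more than 1 N, held by its stiff hinge alone (x of pack in the frame of jig_seat below 0.003 m and y of pack in the frame of jig_seat below 0.003 m and angle between the x axis of pack and the x axis of fold_jig, either way round below 0.05 rad and contact force between fold_jig_hold_lever and pack above 1 N and angle between fold_jig_hold_lever's own z axis and vertical below 0.48 rad and z of pack in the frame of jig_seat below 0.004 m and linear speed of pack below 0.01 m/s); the robot touches nothing.
It fails at once if the pack is lifted (8 mm) or tipped (0.2 rad) (z of pack in the frame of jig_seat above 0.008 m or angle between pack's own z axis and vertical above 0.2 rad).
It fails at once if the pack is crushed: more than 40 N from the lever or the fingers (contact force between any of fold_jig_hold_lever, the fingers and pack above 40 N).
It fails at once if another thing on the bench is moved by more than 20 mm (distance of any of spare_pack_low, spare_pack_high, tape_dispenser, stapler from where it was at the start of the episode above 0.02 m).
It also fails if it takes over 58 s, if anything falls off the work surface, if the arm or the gripper's body presses on something with over 40 N, if the wrist force passes 120 N, or if a joint passes its speed limit or range.

## Working session

There is one attempt and no reset: what is moved stays moved. The work goes in short steps, Python scripts to look and compute and a tool call to move; the robot and the scene stay as the last step left them, time stands still between calls to the robot, and variables do not carry over. Pictures are saved under pics/ and viewed, at most 10 in all, crops included, and the job is handed in when it is done.

Besides the shell and the picture viewer there is one more tool, called after "Call:" by a JSON object that holds its "op" and its "data", one argument or row to a line. drive_tool: Moves the arm, as the interface text tells. Shifts and turns lie within -1 to 1; 1 stands for 0.15 m of shift or 180 degrees of turn. Its arguments: {"type":"object","properties":{"motion":{"type":"array"}},"required":["motion"]}

```bash
mkdir -p pics; ls; python3 - <<'E'
from rig import r
import cv2,numpy as np
np.set_printoptions(precision=4,suppress=True)
o=r.get_obs();print({k:np.round(v,4) for k,v in o.items()})
for n in("side","top"):
    im=r.get_image(n);cv2.imwrite(f"pics/{n}0.png",cv2.cvtColor(im,cv2.COLOR_RGB2BGR));c=r.get_calibration(n);print(n,c)
print(r.get_calibration("wrist"))
E
```

```text
pics
{'time_s': np.float64(0.0), 'joint_pos': array([-1.3582,  0.522 , -0.0363,  1.6   ,  0.0212,  1.0211, -0.1128]), 'joint_vel': array([-0.001 , -0.0032,  0.001 , -0.0021, -0.0006, -0.0004,  0.0008]), 'effort': array([  0.0012, -92.711 ,   1.9801, -36.9929,   0.0179,   0.0082,
         0.    ]), 'ee_pos': array([0.1743, 0.5999, 0.2557]), 'tool_rot': array([-3.1405,  0.0001,  2.8588]), 'force': array([-0.456 ,  0.0768, -0.3861]), 'torque': array([-0.0041,  0.0304, -0.0316]), 'grip_force': np.float64(0.0), 'opening': np.float64(0.0857)}
side {'camera_matrix': array([[352.2134,   0.    , 255.0674],
       [  0.    , 352.2134, 192.6375],
       [  0.    ,   0.    ,   1.    ]]), 'extrinsics': array([[-0.9984,  0.0274, -0.05  ,  0.4958],
       [-0.0566, -0.3752,  0.9252,  0.7905],
       [ 0.0066,  0.9265,  0.3761,  0.4405],
       [ 0.    ,  0.    ,  0.    ,  1.    ]])}
top {'camera_matrix': array([[481.6622,   0.    , 262.2776],
       [  0.    , 481.6622, 188.935 ],
       [  0.    ,   0.    ,   1.    ]]), 'extrinsics': array([[-0.0107,  0.9939, -0.1097,  0.4001],
       [-0.9999, -0.0103,  0.0049,  0.0172],
       [ 0.0037,  0.1098,  0.9939,  1.2821],
       [ 0.    ,  0.    ,  0.    ,  1.    ]])}
{'camera_matrix': array([[297.3186,   0.    , 249.0562],
       [  0.    , 297.3186, 194.458 ],
       [  0.    ,   0.    ,   1.    ]]), 'hand_eye': array([[-0.001 ,  0.955 ,  0.2965,  0.0782],
       [ 1.    ,  0.0005,  0.0015, -0.    ],
       [ 0.0013,  0.2965, -0.955 , -0.1168],
       [ 0.    ,  0.    ,  0.    ,  1.    ]])}
```

View pics/top0.png

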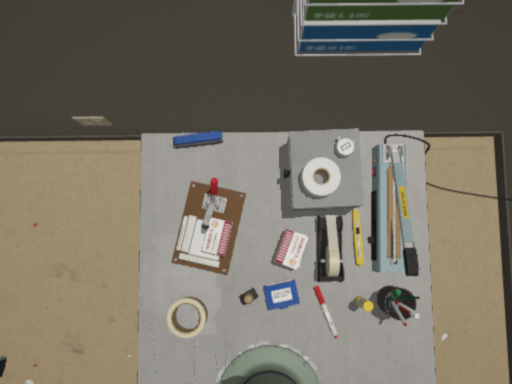

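View pics/side0.png

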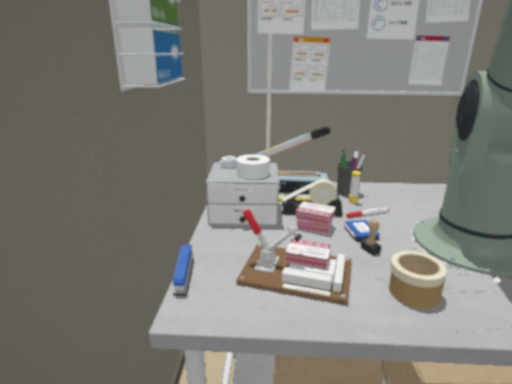

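The top view shows the jig centred near px (209,228), with jig +y pointing up (world +x) and +x to the right (world -y). The red grip end is near (214,180) and the pack near (217,237). The side view shows the lever raised. I'll enlarge both views for precision.

```bash
cat > h.py <<'E'
import numpy as np,cv2
from rig import r
np.set_printoptions(precision=4,suppress=True)
F=np.diag([1.,-1,-1])
def proj(n,P):
    c=r.get_calibration(n);E=c["extrinsics"];K=c["camera_matrix"]
    p=(np.atleast_2d(P)-E[:3,3])@E[:3,:3]@F@K.T
    return p[:,:2]/p[:,2:]
def ray(n,uv,z):
    c=r.get_calibration(n);E=c["extrinsics"];K=c["camera_matrix"]
    d=E[:3,:3]@F@np.linalg.inv(K)@np.r_[uv,1]
    return E[:3,3]+d*(z-E[2,3])/d[2]
E
python3 - <<'E'
import cv2,numpy as np
t=cv2.imread("pics/top0.png");s=cv2.imread("pics/side0.png")
a=cv2.resize(t[172:282,165:255],None,fx=5.4,fy=5.4,interpolation=cv2.INTER_CUBIC)
b=cv2.resize(s[200:305,232:362],None,fx=5,fy=5,interpolation=cv2.INTER_CUBIC)
cv2.imwrite("pics/tc.png",a);cv2.imwrite("pics/sc.png",b)
from h import *
hsv=cv2.cvtColor(t,cv2.COLOR_BGR2HSV)
m=cv2.inRange(hsv,(5,80,40),(20,255,160));m[:, :165]=0;m[:,255:]=0;m[:172]=0;m[282:]=0
m[:, :]=m
n,l,st,_=cv2.connectedComponentsWithStats(m);
pts=np.argwhere(m>0)[:,::-1].astype(np.float32)
rect=cv2.minAreaRect(pts);bx=cv2.boxPoints(rect);print(rect);print(bx)
W=np.array([ray("top",p,0.012)[:2] for p in bx]);print(W,W.mean(0));print(np.linalg.norm(np.roll(W,-1,0)-W,axis=1))
E
```

```text
((208.712158203125, 227.04180908203125), (56.42498016357422, 84.29539489746094), 13.535857200622559)
[[171.4185 261.4156]
 [191.1481 179.4616]
 [246.0058 192.6681]
 [226.2762 274.622 ]]
[[0.3526 0.25  ]
 [0.5676 0.1997]
 [0.5308 0.0542]
 [0.3171 0.107 ]] [0.4421 0.1527]
[0.2208 0.1501 0.2202 0.1473]
```

View pics/tc.png

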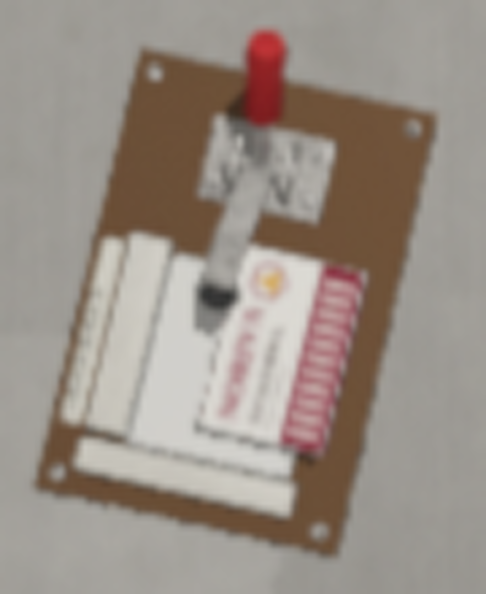

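View pics/sc.png

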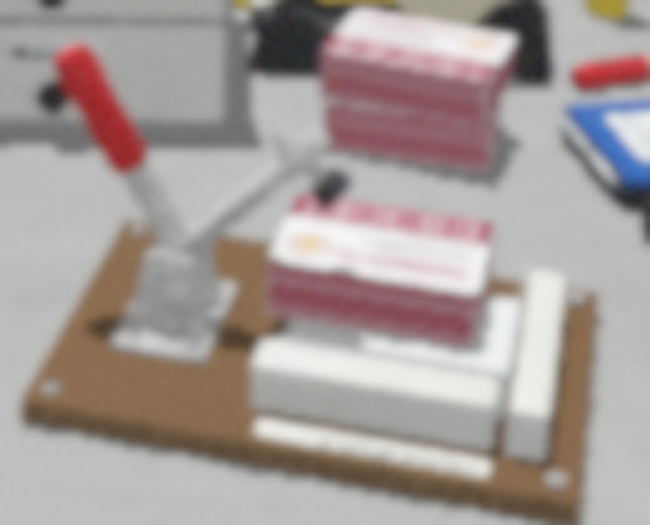

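The top crop shows the bolt holes at crop px (154,73), (413,128), (57,472) and (319,531). The pack's top corners are at about (248,247), (366,270), (312,455) and (200,428), and the red grip end is at about (266,42). The side crop confirms that the lever is raised and the pack is out to +x.

```bash
python3 - <<'E'
from h import *
cp=lambda p:np.array(p)/5.4+[165,172]-0.4
H=np.array([ray("top",cp(p),.012)[:2] for p in [(154,73),(413,128),(319,531),(57,472)]])
c=H.mean(0);d=(H[0]-H[3]+H[1]-H[2]);d2=(H[1]-H[0]+H[2]-H[3])
print("holes c",c,np.arctan2(d[1],d[0]),np.arctan2(d2[0],-d2[1])*-1, np.linalg.norm(d)/2,np.linalg.norm(d2)/2)
c=(c+[.4421,.1527])/2;a=-.237
Y=np.array([np.cos(a),np.sin(a)]);X=np.array([Y[1],-Y[0]])
J=lambda w:1e3*np.array([(w[:2]-c)@X,(w[:2]-c)@Y])
print("c",c)
for nm,z,ps in [("pack",.048,[(248,247),(366,270),(312,455),(200,428)]),("bedstops",.034,[(129,232),(172,238),(80,437),(295,487)]),("grip",.12,[(266,42)]),("foot",.09,[(217,296)])]:
    print(nm,np.array([J(ray("top",cp(p),z)) for p in ps]).round(1))
print("spare",[J(ray("top",p,.056)).round(0) for p in [(284,229),(308,238),(301,271),(276,262)]])
print("stapler",[J(ray("top",p,.044)).round(0) for p in [(174,140),(221,137)]])
im=cv2.imread("pics/side0.png")
def w(x,y,z): return np.r_[c+X*x/1e3+Y*y/1e3,z/1e3]
print("side: lever a=.74,.8,.87 grip; board corners")
for al in(.74,.8,.87):
    v0=np.array([129-65,118-43]);t=.87-al;y=65+v0[0]*np.cos(t)-v0[1]*np.sin(t);z=43+v0[0]*np.sin(t)+v0[1]*np.cos(t)
    p=proj("side",w(0,y,z))[0];print(al,y,z,(p-[232,200])*5, (proj("top",w(0,y,z))[0]-[165,172])*5.4)
for q in [(-75,110),(-75,-110),(75,-110),(75,110)]: print((proj("side",w(*q,12))[0]-[232,200])*5)
E
```

```text
holes c [0.4411 0.1539] -0.2333996032086652 0.22492583590481033 0.19962930569156423 0.1300790121522787
c [0.4416 0.1533]
pack [[  3.2  24.4]
 [ 60.3  26.4]
 [ 55.6 -63.8]
 [  1.3 -63.4]]
bedstops [[-55.6  19. ]
 [-34.8  20.8]
 [-54.8 -80.9]
 [ 50.3 -80.9]]
grip [[ -2.5 114. ]]
foot [[-0.6 -1.6]]
spare [array([193.,  37.]), array([257.,  29.]), array([258., -56.]), array([191., -48.])]
stapler [array([-138.,  199.]), array([-20., 235.])]
side: lever a=.74,.8,.87 grip; board corners
0.74 118.73740050126933 125.66372715626957 [54.3157 60.0384] [270.5629  29.3045]
0.8 123.59755046589495 122.29266724859806 [43.3942 65.8147] [273.8021  19.869 ]
0.87 129.0 118.0 [31.3571 73.3575] [277.4876   9.6242]
[ 17.1557 393.6382]
[576.9518 500.3687]
[596.0493 288.7825]
[123.2559 213.5563]
```

The board size and stop positions match the spec to about 1 mm. The pack is at roughly jig (30,-19) with a small yaw. I'll turn to line up with the jig, then travel high over it.

Call:
{"op": "drive_tool", "data": {
  "motion": [0,0,0,-0.0145,0,-0.21,-0.23,0,0,0,-0.21,-0.23,0,0,0,-0.21,-0.23,0,0,0,-0.21,-0.23,0,0,0,-0.21,-0.23,0,0,0,-0.21,-0.23,0,0,0,-0.21,-0.23,0,0,0,-0.21,-0.23,0,0,0,-0.21,-0.23,0,0,0]
}}

```text
time_s: 1.1
ee_pos: [0.3775, 0.2299, 0.2563]
tool_rot: [3.141, -0.0, 2.904]
force: [0.7, -0.0, 0.0]
opening: 0.0852
grip_force: 0.0
```

```bash
cat >> h.py <<'E'
c=np.array([.4416,.1533]);a=-.237
Y=np.array([np.cos(a),np.sin(a)]);X=np.array([Y[1],-Y[0]])
def J(w): w=np.asarray(w);return 1e3*np.array([(w[:2]-c)@X,(w[:2]-c)@Y])
def st():
    o=r.get_obs();f=o["force"][:2]
    print("t",o["time_s"],"jig xy",J(o["ee_pos"]).round(1),"z",o["ee_pos"][2].round(4),"rot",o["tool_rot"].round(3),"Fjig",np.r_[f@X,f@Y,o["force"][2]].round(1),"open",o["opening"])
def show(name,cam,x0,y0,x1,y1,k):
    im=cv2.cvtColor(r.get_image(cam),cv2.COLOR_RGB2BGR)[y0:y1,x0:x1]
    cv2.imwrite(f"pics/{name}.png",cv2.resize(im,None,fx=k,fy=k,interpolation=cv2.INTER_CUBIC))
E
python3 -c "
from h import *
st()"
```

```text
t 1.1 jig xy [-59.4 -80.3] z 0.2563 rot [ 3.141 -0.     2.904] Fjig [-0.1  0.7  0. ] open 0.08516554820271616
```

Call:
{"op": "drive_tool", "data": {
  "motion": [-0.22,-0.23,0,0,0,-0.22,-0.23,0,0,0,-0.22,-0.23,0,0,0,-0.2,-0.22,0.1,0,0,0,0,0,0,0]
}}

```text
time_s: 1.6
ee_pos: [0.4715, 0.0634, 0.24]
tool_rot: [-3.139, -0.0, 2.897]
force: [-1.0, 1.4, 0.7]
opening: 0.0856
grip_force: 0.0
```

```bash
python3 -c "
from h import *
st()"
```

```text
t 1.6 jig xy [80.4 50.2] z 0.24 rot [-3.139 -0.     2.897] Fjig [-1.1 -1.2  0.7] open 0.085559439971658
```

Call:
{"op": "drive_tool", "data": {
  "motion": [0,0,0.3,0,0,0,0,0.3,0,0,0,0,0.3,0,0,0,0,0.3,0,0,0,0,0,0,0,0,0,0,0,0]
}}

```text
time_s: 2.2
ee_pos: [0.4701, 0.0686, 0.0618]
tool_rot: [-3.141, -0.001, 2.904]
force: [0.6, -0.9, 0.9]
opening: 0.085
grip_force: 0.0
```

```bash
python3 -c "
from h import *
st()
show('s1','side',232,180,362,305,4.5)
"
```

```text
t 2.2 jig xy [75.7 47.6] z 0.0618 rot [-3.141 -0.001  2.904] Fjig [0.8 0.8 0.9] open 0.08503696320870206
```

View pics/s1.png

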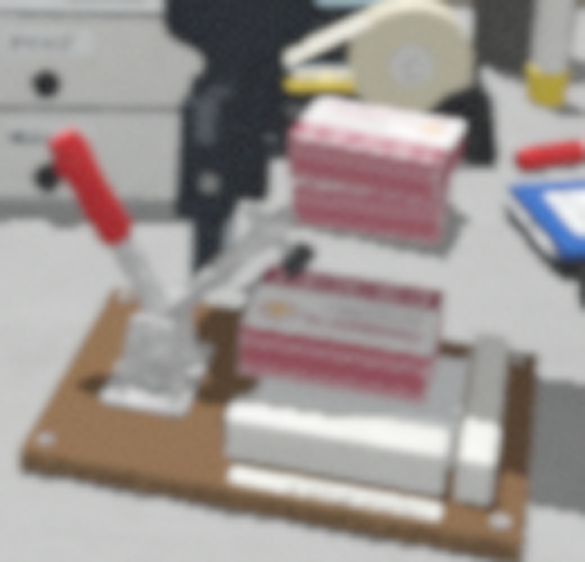

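The black finger tip sits between the lever and the pack, with its bottom at about crop px (200,265). I'll work out the tip height from this.

```bash
python3 -c "
from h import *
for x in (19,33):
  for y in (37,59):
    for z in (37,50):
      print(x,y,z,((proj('side',np.r_[c+X*x/1e3+Y*y/1e3,z/1e3])[0]-[232,180])*4.5).round(0))
"
```

```text
19 37 37 [223. 316.]
19 37 50 [224. 293.]
19 59 37 [179. 309.]
19 59 50 [180. 286.]
33 37 37 [229. 302.]
33 37 50 [230. 279.]
33 59 37 [186. 295.]
33 59 50 [187. 272.]
```

Call:
{"op": "drive_tool", "data": {
  "motion": [0,0,0.08,0,0,0,0,0.07,0,0,0.03,0,0,0,0,0.03,0,0,0,0,0.03,0,0,0,0,0.03,0,0,0,0,0.02,0,0,0,0,0,0,0,0,0]
}}

```text
time_s: 3.05
ee_pos: [0.4507, 0.074, 0.0396]
tool_rot: [3.14, 0.002, 2.904]
force: [0.4, -0.3, 5.8]
opening: 0.0855
grip_force: 0.0
```

```bash
python3 -c "
from h import *
st()"
```

```text
t 3.05 jig xy [74.9 27.4] z 0.0396 rot [3.14  0.002 2.904] Fjig [0.2 0.5 5.8] open 0.08547850613754812
```

Call:
{"op": "drive_tool", "data": {
  "motion": [0,0,-0.03,0,0,0,0,0,0,0]
}}

```text
time_s: 3.25
ee_pos: [0.4502, 0.0738, 0.0441]
tool_rot: [3.141, 0.001, 2.904]
force: [1.3, -1.0, 0.2]
opening: 0.0852
grip_force: 0.0
```

```bash
python3 -c "
from h import *
st()
show('s2','side',252,190,362,290,5.4)
"
```

```text
t 3.25 jig xy [75.3 27.1] z 0.0441 rot [3.141 0.001 2.904] Fjig [0.7 1.5 0.2] open 0.08516921790604409
```

View pics/s2.png

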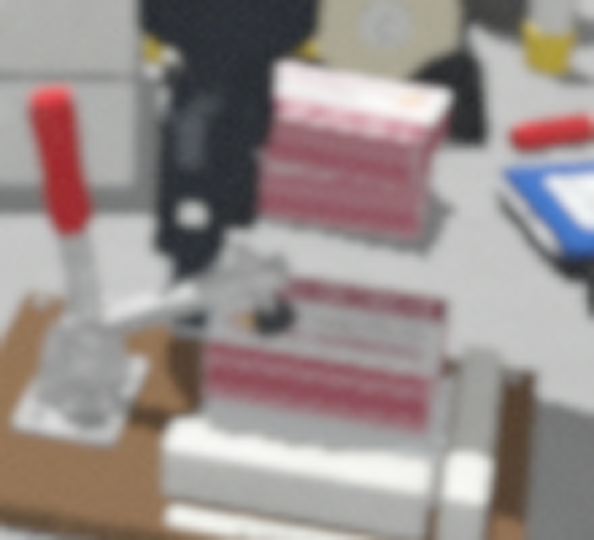

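The lever has tilted towards the bed: the grip end is now at crop px (52,97) and the foot at (272,318). Something on the gripper's left flank pressed the bar. I'll measure the lever angle.

```bash
python3 -c "
from h import *
w=lambda x,y,z: np.r_[c+X*x/1e3+Y*y/1e3,z/1e3]
def lev(v,al,a0):
    t=a0-al; return 65+v[0]*np.cos(t)-v[1]*np.sin(t), 43+v[0]*np.sin(t)+v[1]*np.cos(t)
for al in (.39,.45,.5,.55,.6,.65,.7,.75,.8,.85):
    g=lev((64,75),al,.87); f=lev((-78,8),al,.4)
    P=lambda q:((proj('side',w(0,*q))[0])).round(1)
    print(al,'grip',P(g),'foot',P(f))
print('now grip',np.array([52,97])/5.4+[252,190],'foot',np.array([272,322])/5.4+[252,190])
print('before grip',np.array([72,145])/4.5+[232,180],'foot',np.array([297,265])/4.5+[232,180])
print('orig grip',np.array([75,55])/5+[232,200],'foot',np.array([330,190])/5+[232,200])
"
```

```text
0.39 grip [257.4 208.1] foot [303.4 253.2]
0.45 grip [254.7 208.4] foot [303.2 251.2]
0.5 grip [252.6 208.8] foot [303.  249.5]
0.55 grip [250.4 209.3] foot [302.7 247.9]
0.6 grip [248.3 209.8] foot [302.3 246.2]
0.65 grip [246.3 210.5] foot [301.8 244.5]
0.7 grip [244.4 211.3] foot [301.2 242.9]
0.75 grip [242.5 212.2] foot [300.5 241.2]
0.8 grip [240.7 213.2] foot [299.7 239.6]
0.85 grip [238.9 214.2] foot [298.8 238. ]
now grip [261.6296 207.963 ] foot [302.3704 249.6296]
before grip [248.     212.2222] foot [298.     238.8889]
orig grip [247. 211.] foot [298. 238.]
```

The lever is at about 0.5 now, down from about 0.83, because the open finger's knuckle bulges past its back. The pack hasn't moved, so I'll back off, raise the lever by its grip and then push with more clearance in x.

Call:
{"op": "drive_tool", "data": {
  "motion": [0,-0.08,0,0,0,0,0,-0.3,0,0,0,0,-0.3,0,0,0,0,-0.3,0,0,0,0,-0.3,0,0.5,-0.11,0.29,0,0,1,-0.1,0.29,0,0,1,0,0,0,0,1,0,0,0,0,1,0,0,0,0,1]
}}

```text
time_s: 4.3
ee_pos: [0.4976, 0.1377, 0.223]
tool_rot: [-3.141, -0.001, 2.903]
force: [-0.4, -0.3, 0.1]
opening: 0.0003
grip_force: 0.0
```

```bash
python3 -c "
from h import *
st()
show('s3','side',232,150,362,290,4)"
```

```text
t 4.3 jig xy [ 2.  58.1] z 0.223 rot [-3.141 -0.001  2.903] Fjig [ 0.4 -0.3  0.1] open 0.0003128629075753634
```

View pics/s3.png

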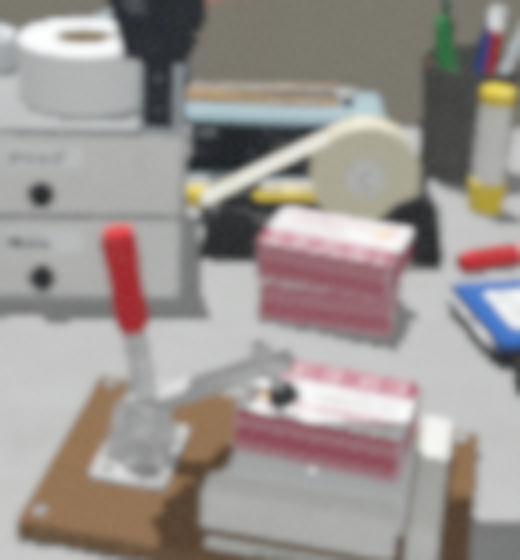

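The finger tip is at crop px (155,125), to the jig -y side of the red grip (end at (118,232)). I'll descend and push the grip to +y.

Call:
{"op": "drive_tool", "data": {
  "motion": [0,0.013,0.3,0,1,0,0,0.29,0,1,-0.05,0,0,0,1,-0.05,0,0,0,1,-0.04,0,0,0,1,0,0,0,0,1]
}}

```text
time_s: 4.95
ee_pos: [0.5186, 0.1349, 0.1346]
tool_rot: [-3.141, -0.001, 2.903]
force: [-1.3, -0.5, -0.2]
opening: -0.0004
grip_force: 0.7
```

```bash
python3 -c "
from h import *
st()"
```

```text
t 4.95 jig xy [-0.2 79.2] z 0.1346 rot [-3.141 -0.001  2.903] Fjig [ 0.8 -1.1 -0.2] open -0.00039488874413135005
```

Call:
{"op": "drive_tool", "data": {
  "motion": [-0.04,0,0,0,1,-0.04,0,0,0,1,0,0,0,0,1]
}}

```text
time_s: 5.25
ee_pos: [0.5246, 0.1339, 0.134]
tool_rot: [-3.138, -0.012, 2.906]
force: [-39.7, 8.5, 23.6]
opening: -0.0
grip_force: 23.3
```

```bash
python3 -c "
from h import *
st()
im=r.get_image('side');cv2.imwrite('pics/s4full.png',cv2.cvtColor(im,cv2.COLOR_RGB2BGR))
hsv=cv2.cvtColor(im,cv2.COLOR_RGB2HSV);m=(cv2.inRange(hsv,(0,170,90),(6,255,255))|cv2.inRange(hsv,(174,170,90),(180,255,255)))
for f in('side0','s4full'):
    h=cv2.cvtColor(cv2.imread(f'pics/{f}.png'),cv2.COLOR_BGR2HSV);m=(cv2.inRange(h,(0,170,90),(6,255,255))|cv2.inRange(h,(174,170,90),(180,255,255)))
    m[:, :235]=0;m[:,275:]=0;m[:200]=0;m[245:]=0
    p=np.argwhere(m>0);print(f,len(p),p.mean(0),[ (v,p[p[:,0]==v][:,1].mean().round(1)) for v in range(p[:,0].min(),p[:,0].max()+1,3) if (p[:,0]==v).any()])
"
```

```text
t 5.25 jig xy [-0.6 85.2] z 0.134 rot [-3.138 -0.012  2.906] Fjig [  1.1 -40.6  23.6] open -1.352061323033289e-06
side0 115 [221.1652 251.4087] [(211, np.float64(247.0)), (214, np.float64(247.5)), (217, np.float64(248.0)), (220, np.float64(251.0)), (223, np.float64(252.5)), (226, np.float64(254.5)), (229, np.float64(256.0)), (232, np.float64(256.5))]
s4full 103 [221.5243 249.9515] [(212, np.float64(245.5)), (215, np.float64(246.5)), (218, np.float64(247.0)), (221, np.float64(249.0)), (224, np.float64(250.5)), (227, np.float64(253.5)), (230, np.float64(255.0))]
```

The lever is back at its upper limit: 40 N came up against the stop and the grip pixels match the start. I'll back off, lift, reopen and go to jig x≈90.

Call:
{"op": "drive_tool", "data": {
  "motion": [0.1,0,0,0,1,0.05,0,-0.2,0,1,0,0,-0.3,0,1,0.05,-0.3,-0.1,0,0,0.05,-0.3,0,0,0,0,0,0,0,0,0,0,0,0,0,0,0,0,0,0]
}}

```text
time_s: 6.1
ee_pos: [0.4733, 0.0551, 0.2249]
tool_rot: [3.141, 0.0, 2.905]
force: [-0.1, 1.2, -0.0]
opening: 0.0723
grip_force: 0.0
```

```bash
python3 -c "
from h import *
st()"
```

```text
t 6.1 jig xy [88.  53.9] z 0.2249 rot [3.141 0.    2.905] Fjig [-1.1 -0.3 -0. ] open 0.0722970946861304
```

Call:
{"op": "drive_tool", "data": {
  "motion": [0,-0.027,0.3,0,0,0,0,0.3,0,0,0,0,0.2,0,0,0,0,0,0,0,0,0,0,0,0]
}}

```text
time_s: 6.6
ee_pos: [0.4723, 0.0511, 0.1051]
tool_rot: [-3.141, -0.001, 2.905]
force: [-0.7, 0.4, 0.7]
opening: 0.086
grip_force: 0.0
```

```bash
python3 -c "
from h import *
st()"
```

```text
t 6.6 jig xy [92.1 53.8] z 0.1051 rot [-3.141 -0.001  2.905] Fjig [-0.2 -0.8  0.7] open 0.08600408294214838
```

Call:
{"op": "drive_tool", "data": {
  "motion": [0,0,0.25,0,0,0,0,0.16,0,0,0,0,0,0,0,0,0,0,0,0]
}}

```text
time_s: 7.0
ee_pos: [0.4729, 0.0509, 0.0449]
tool_rot: [3.141, 0.001, 2.904]
force: [0.6, -0.2, 0.8]
opening: 0.0854
grip_force: 0.0
```

Call:
{"op": "drive_tool", "data": {
  "motion": [0.04,0,0,0,0,0.04,0,0,0,0,0.03,0,0,0,0,0,0,0,0,0]
}}

```text
time_s: 7.4
ee_pos: [0.4555, 0.0549, 0.0438]
tool_rot: [3.141, 0.0, 2.905]
force: [-0.0, 0.3, -0.3]
opening: 0.0853
grip_force: 0.0
```

```bash
python3 -c "
from h import *
st()"
```

```text
t 7.4 jig xy [92.4 36.7] z 0.0438 rot [3.141 0.    2.905] Fjig [-0.3 -0.1 -0.3] open 0.08525940965062516
```

Call:
{"op": "drive_tool", "data": {
  "motion": [0.02,0,0,0,0,0.02,0,0,0,0,0.02,0,0,0,0,0.02,0,0,0,0,0.015,0,0,0,0,0,0,0,0,0]
}}

```text
time_s: 8.0
ee_pos: [0.4419, 0.058, 0.0433]
tool_rot: [-3.141, -0.0, 2.905]
force: [-0.3, -0.6, -0.2]
opening: 0.0854
grip_force: 0.0
```

```bash
python3 -c "
from h import *
st()
show('t5','top',165,172,265,282,5)
"
```

```text
t 8.0 jig xy [92.6 22.7] z 0.0433 rot [-3.141 -0.     2.905] Fjig [ 0.7 -0.1 -0.2] open 0.08535494754651869
```

View pics/t5.png

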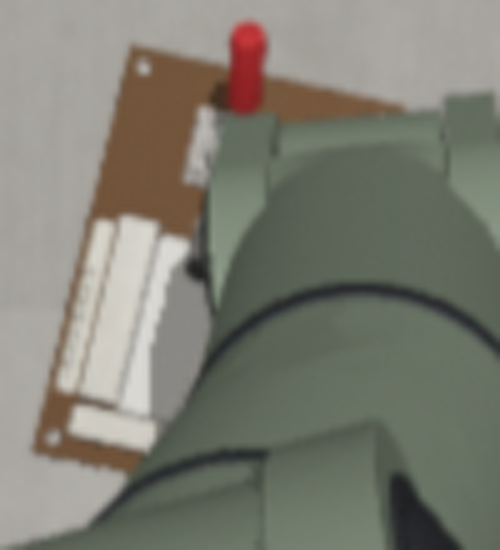

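The arm hides the pack, but the lever is still raised (foot at crop px (195,268)). I'll go on by force in fine steps.

Call:
{"op": "drive_tool", "data": {
  "motion": [0.01,0,0,0,0,0.01,0,0,0,0,0,0,0,0,0]
}}

```text
time_s: 8.35
ee_pos: [0.4393, 0.0586, 0.0433]
tool_rot: [3.142, 0.0, 2.904]
force: [0.7, 0.1, 0.0]
opening: 0.0851
grip_force: 0.3
```

Call:
{"op": "drive_tool", "data": {
  "motion": [0.007,0,0,0,0,0,0,0,0,0]
}}

```text
time_s: 8.55
ee_pos: [0.4391, 0.0589, 0.0435]
tool_rot: [3.141, 0.002, 2.904]
force: [4.7, -1.4, 0.4]
opening: 0.0855
grip_force: 2.3
```

Call:
{"op": "drive_tool", "data": {
  "motion": [0.007,0,0,0,0,0,0,0,0,0]
}}

```text
time_s: 8.75
ee_pos: [0.4388, 0.0591, 0.0437]
tool_rot: [3.14, 0.003, 2.903]
force: [8.4, -2.0, 1.1]
opening: 0.0854
grip_force: 4.4
```

The short end is flush: 8 N with the TCP at jig y≈19, so the pack end is at y≈8 as expected. Next I'll back off, lift, half close and go round to the +x side.

Call:
{"op": "drive_tool", "data": {
  "motion": [-0.08,0,0,0,0,0,0,-0.3,0,0,0,0,-0.3,0,0,0.2,-0.06,0,0,0.53,0.25,-0.06,0,0,0.53,0,0,0,0,0.53,0,0,0,0,0.53,0,0,0,0,0.53]
}}

```text
time_s: 9.55
ee_pos: [0.38, 0.0547, 0.1333]
tool_rot: [3.142, 0.0, 2.904]
force: [0.4, -0.4, -0.2]
opening: 0.0399
grip_force: 0.0
```

```bash
python3 -c "
from h import *
st();print(r.get_obs()['joint_pos'])
show('s6','side',232,150,362,290,4)"
```

```text
t 9.55 jig xy [110.3 -36.8] z 0.1333 rot [3.142 0.    2.904] Fjig [ 0.3  0.5 -0.2] open 0.03988299405119324
[-0.4326  0.3803  0.1657  2.3168 -0.1402  0.4528  1.1811]
```

View pics/s6.png

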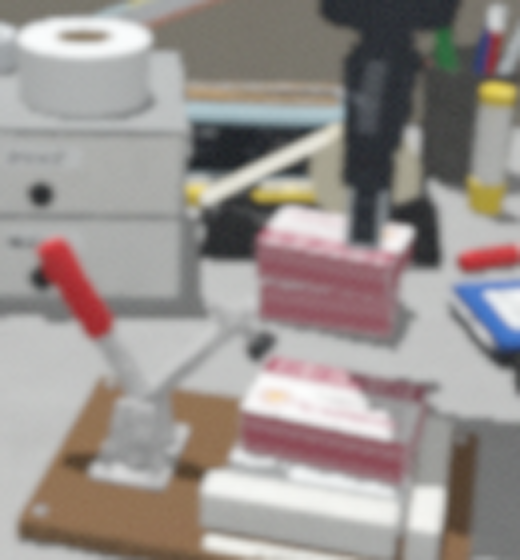

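The lever is raised (foot clear at crop px (260,345)) and the pack's -y end is at the short stop. The fingers are at jig x≈110, clear of the pack, so I'll descend there.

Call:
{"op": "drive_tool", "data": {
  "motion": [0,0,0.3,0,0.53,0,0,0.24,0,0.53,0,0,0,0,0.53,0,0,0,0,0.53]
}}

```text
time_s: 10.0
ee_pos: [0.379, 0.0543, 0.0525]
tool_rot: [-3.14, -0.002, 2.904]
force: [-0.0, 0.9, 0.6]
opening: 0.0403
grip_force: 0.0
```

```bash
python3 -c "
from h import *
st();print(r.get_obs()['joint_pos'])"
```

```text
t 10.0 jig xy [111.  -37.6] z 0.0525 rot [-3.14  -0.002  2.904] Fjig [-0.8 -0.2  0.6] open 0.04031565190035163
[-0.3605  0.5767  0.0801  2.3518 -0.2002  0.221   1.2351]
```

Call:
{"op": "drive_tool", "data": {
  "motion": [0,0.04,0,0,0.53,0,0.03,0,0,0.53,0,0.03,0,0,0.53,0,0.03,0,0,0.53,0,0.03,0,0,0.53,0,0.03,0,0,0.53,0,0.03,0,0,0.53,0,0.03,0,0,0.53,0,0.03,0,0,0.53,0,0,0,0,0.53]
}}

```text
time_s: 11.0
ee_pos: [0.3891, 0.0961, 0.0522]
tool_rot: [3.141, 0.0, 2.905]
force: [-1.1, 0.7, -1.1]
opening: 0.04
grip_force: 0.0
```

```bash
python3 -c "
from h import *
st()
show('s7','side',232,150,362,290,4)"
```

```text
t 11.0 jig xy [ 67.9 -37.6] z 0.0522 rot [3.141 0.    2.905] Fjig [-0.4 -1.2 -1.1] open 0.04004986112042647
```

View pics/s7.png

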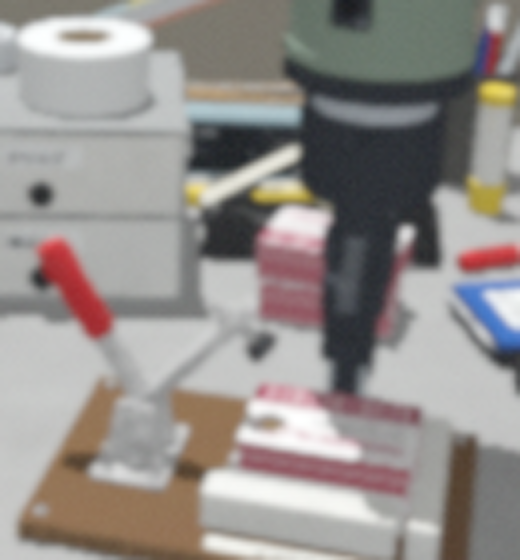

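The pack is sliding towards the long stop and the lever is clear. I've used all ten views, so from here I go by force and image numbers.

Call:
{"op": "drive_tool", "data": {
  "motion": [0,0.02,0,0,0.53,0,0.015,0,0,0.53,0,0,0,0,0.53]
}}

```text
time_s: 11.35
ee_pos: [0.3903, 0.1009, 0.0523]
tool_rot: [3.141, 0.0, 2.905]
force: [0.6, 0.2, -0.8]
opening: 0.0401
grip_force: 0.0
```

Call:
{"op": "drive_tool", "data": {
  "motion": [0,0.01,0,0,0.53,0,0,0,0,0.53]
}}

```text
time_s: 11.55
ee_pos: [0.3906, 0.1022, 0.0523]
tool_rot: [3.142, 0.0, 2.904]
force: [-1.1, -0.6, -0.1]
opening: 0.0399
grip_force: 0.0
```

Call:
{"op": "drive_tool", "data": {
  "motion": [0,0.007,0,0,0.53,0,0,0,0,0.53]
}}

```text
time_s: 11.75
ee_pos: [0.3908, 0.1031, 0.0523]
tool_rot: [3.142, 0.0, 2.904]
force: [0.8, -0.3, 0.2]
opening: 0.0403
grip_force: 0.0
```

Call:
{"op": "drive_tool", "data": {
  "motion": [0,0.01,0,0,0.53,0,0,0,0,0.53]
}}

```text
time_s: 11.95
ee_pos: [0.3912, 0.1047, 0.0523]
tool_rot: [3.142, 0.0, 2.904]
force: [-0.2, -0.1, -0.1]
opening: 0.0401
grip_force: 0.0
```

Call:
{"op": "drive_tool", "data": {
  "motion": [0,0.007,0,0,0.53,0,0,0,0,0.53]
}}

```text
time_s: 12.15
ee_pos: [0.3915, 0.1054, 0.0523]
tool_rot: [-3.141, 0.0, 2.904]
force: [0.6, -1.2, 0.9]
opening: 0.0402
grip_force: 0.9
```

Call:
{"op": "drive_tool", "data": {
  "motion": [0,0.007,0,0,0.53,0,0,0,0,0.53]
}}

```text
time_s: 12.35
ee_pos: [0.3916, 0.1056, 0.0523]
tool_rot: [-3.141, 0.0, 2.903]
force: [1.7, -9.3, 3.6]
opening: 0.04
grip_force: 4.6
```

Call:
{"op": "drive_tool", "data": {
  "motion": [0,0.007,0,0,0.53,0,0,0,0,0.53]
}}

```text
time_s: 12.55
ee_pos: [0.3915, 0.1058, 0.0523]
tool_rot: [-3.14, -0.0, 2.902]
force: [0.5, -16.3, 6.1]
opening: 0.04
grip_force: 8.2
```

The long side is flush: 16 N at jig x≈58, with the pack side at about 25 as expected. I'll back off, lift and move behind the lever, then check the pack numerically.

Call:
{"op": "drive_tool", "data": {
  "motion": [0,-0.08,0,0,0.53,0,0,-0.3,0,0.53,0,0,-0.32,0,0.53,0,0,-0.32,0,1,-0.27,0.11,0,0,1,-0.27,0.11,0,0,1,-0.27,0.11,0,0,1,-0.27,0.11,0,0,1,-0.28,0.11,0,0,1,0,0,0,0,1]
}}

```text
time_s: 13.55
ee_pos: [0.6105, 0.1283, 0.1924]
tool_rot: [3.141, 0.002, 2.904]
force: [-2.4, 0.0, -1.3]
opening: 0.0
grip_force: 0.0
```

```bash
python3 - <<'E'
from h import *
st()
im=cv2.cvtColor(r.get_image("side"),cv2.COLOR_RGB2BGR);cv2.imwrite("pics/s8.png",im)
h=cv2.cvtColor(im,cv2.COLOR_BGR2HSV)
w=lambda x,y,z: np.r_[c+X*x/1e3+Y*y/1e3,z/1e3]
m=((cv2.inRange(h,(0,60,40),(8,255,255))|cv2.inRange(h,(160,60,40),(180,255,255)))>0)
sub=m.copy();sub[:240]=0;sub[:,:275]=0;sub[:,345:]=0
for row in range(243,278,2):
    k=np.where(sub[row])[0]; print(row,(k.min(),k.max(),len(k)) if len(k) else None,end="; ")
print()
for x in(-35,25):
  for y in(-80,8): 
    for z in (34,48): print(x,y,z,proj("side",w(x,y,z))[0].round(1))
E
```

```text
t 13.55 jig xy [-15.4 170.1] z 0.1924 rot [3.141 0.002 2.904] Fjig [ 0.5 -2.4 -1.3] open 1.6001773847562386e-05
243 None; 245 None; 247 None; 249 (np.int64(295), np.int64(297), 3); 251 (np.int64(296), np.int64(311), 6); 253 (np.int64(317), np.int64(321), 5); 255 (np.int64(319), np.int64(335), 9); 257 (np.int64(334), np.int64(335), 2); 259 None; 261 None; 263 None; 265 (np.int64(292), np.int64(303), 12); 267 (np.int64(292), np.int64(315), 24); 269 (np.int64(299), np.int64(326), 28); 271 (np.int64(311), np.int64(333), 23); 273 (np.int64(322), np.int64(332), 11); 275 (np.int64(331), np.int64(332), 2); 277 None; 
-35 -80 34 [334. 275.]
-35 -80 48 [334.6 269. ]
-35 8 34 [289.6 267.3]
-35 8 48 [289.9 261.4]
25 -80 34 [336.5 258.9]
25 -80 48 [337.2 253.1]
25 8 34 [295.2 252.2]
25 8 48 [295.5 246.6]
```

```bash
python3 - <<'E'
from h import *
im=cv2.imread("pics/s8.png").astype(np.float32)
w=lambda x,y,z: np.r_[c+X*x/1e3+Y*y/1e3,z/1e3]
def line(P):
    p=proj("side",np.array(P)).astype(np.float32)
    v=cv2.remap(im,p[None,:,0],p[None,:,1],cv2.INTER_LINEAR)[0];return v
ys=list(range(-92,-66,2))
print("face x-35 z41, R-G by y");v=line([w(-35,y,41) for y in ys]);print(list(zip(ys,(v[:,2]-v[:,1]).astype(int))))
ys=list(range(-4,22,2));v=line([w(-35,y,41) for y in ys]);print(list(zip(ys,(v[:,2]-v[:,1]).astype(int))))
for y in(-65,-36,-10):
    xs=list(range(10,46,2));v=line([w(x,y,48) for x in xs]);print("top y",y,list(zip(xs,(v[:,2]-v[:,1]).astype(int))))
zs=list(range(28,62,2))
for y in(-70,-36,-2):
    v=line([w(-35,y,z) for z in zs]);print("face z",y,list(zip(zs,(v[:,2]-v[:,1]).astype(int))))
ys=list(range(-125,-95,2));v=line([w(-60,y,12) for y in ys]);print("board end",list(zip(ys,(v[:,2]-v[:,0]).astype(int))))
E
```

```text
face x-35 z41, R-G by y
[(-92, np.int64(0)), (-90, np.int64(0)), (-88, np.int64(0)), (-86, np.int64(0)), (-84, np.int64(1)), (-82, np.int64(6)), (-80, np.int64(17)), (-78, np.int64(32)), (-76, np.int64(43)), (-74, np.int64(47)), (-72, np.int64(48)), (-70, np.int64(47)), (-68, np.int64(47))]
[(-4, np.int64(49)), (-2, np.int64(49)), (0, np.int64(49)), (2, np.int64(47)), (4, np.int64(43)), (6, np.int64(32)), (8, np.int64(22)), (10, np.int64(23)), (12, np.int64(28)), (14, np.int64(32)), (16, np.int64(32)), (18, np.int64(31)), (20, np.int64(32))]
top y -65 [(10, np.int64(46)), (12, np.int64(48)), (14, np.int64(48)), (16, np.int64(48)), (18, np.int64(44)), (20, np.int64(39)), (22, np.int64(31)), (24, np.int64(22)), (26, np.int64(14)), (28, np.int64(6)), (30, np.int64(2)), (32, np.int64(0)), (34, np.int64(0)), (36, np.int64(0)), (38, np.int64(-1)), (40, np.int64(-1)), (42, np.int64(-1)), (44, np.int64(-1))]
top y -36 [(10, np.int64(37)), (12, np.int64(38)), (14, np.int64(38)), (16, np.int64(38)), (18, np.int64(36)), (20, np.int64(34)), (22, np.int64(27)), (24, np.int64(20)), (26, np.int64(1
[... 1221 characters left out ...]
, (60, np.int64(3))]
face z -2 [(28, np.int64(1)), (30, np.int64(8)), (32, np.int64(20)), (34, np.int64(38)), (36, np.int64(45)), (38, np.int64(46)), (40, np.int64(47)), (42, np.int64(50)), (44, np.int64(48)), (46, np.int64(27)), (48, np.int64(11)), (50, np.int64(4)), (52, np.int64(3)), (54, np.int64(6)), (56, np.int64(10)), (58, np.int64(11)), (60, np.int64(9))]
board end [(-125, np.int64(-1)), (-123, np.int64(-1)), (-121, np.int64(0)), (-119, np.int64(-1)), (-117, np.int64(0)), (-115, np.int64(0)), (-113, np.int64(3)), (-111, np.int64(11)), (-109, np.int64(24)), (-107, np.int64(31)), (-105, np.int64(24)), (-103, np.int64(18)), (-101, np.int64(15)), (-99, np.int64(17)), (-97, np.int64(24))]
```

All edges sit at the seated position within about 1 mm and square (+x edge at 24 mm along the whole length). Next I'll push the lever over.

Call:
{"op": "drive_tool", "data": {
  "motion": [0,-0.1,0,0,1,0,0,0.25,0,1,0,0,0.16,0,1,0.04,0,0,0,1,0.04,0,0,0,1,0,0,0,0,1]
}}

```text
time_s: 14.2
ee_pos: [0.591, 0.1165, 0.1335]
tool_rot: [3.141, 0.001, 2.905]
force: [0.2, -0.6, -0.3]
opening: -0.0003
grip_force: 0.0
```

```bash
python3 -c "
from h import *
st()"
```

```text
t 14.2 jig xy [  0.7 153.8] z 0.1335 rot [3.141 0.001 2.905] Fjig [ 0.5  0.4 -0.3] open -0.00027605553346811786
```

Now I'll push in steps.

Call:
{"op": "drive_tool", "data": {
  "motion": [0.03,0,0,0,1,0.03,0,0,0,1,0.03,0,0,0,1,0.03,0,0,0,1,0.03,0,0,0,1,0.03,0,0,0,1,0.03,0,0,0,1,0,0,0,0,1]
}}

```text
time_s: 15.0
ee_pos: [0.5616, 0.1239, 0.1325]
tool_rot: [3.141, 0.002, 2.904]
force: [4.6, -0.3, 3.1]
opening: 0.0001
grip_force: 2.1
```

```bash
python3 -c "
from h import *
st()"
```

```text
t 15.0 jig xy [  0.4 123.5] z 0.1325 rot [3.141 0.002 2.904] Fjig [-0.8  4.5  3.1] open 0.00013024065536437141
```

Call:
{"op": "drive_tool", "data": {
  "motion": [0.025,0,0,0,1,0.025,0,0,0,1,0.02,0,0,0,1,0,0,0,0,1]
}}

```text
time_s: 15.4
ee_pos: [0.5511, 0.1264, 0.1322]
tool_rot: [3.141, 0.001, 2.904]
force: [3.5, -1.5, 2.2]
opening: 0.0002
grip_force: 1.8
```

Call:
{"op": "drive_tool", "data": {
  "motion": [0.01,0,0,0,1,0.01,0,0,0,1,0,0,0,0,1]
}}

```text
time_s: 15.7
ee_pos: [0.5479, 0.127, 0.1319]
tool_rot: [3.141, 0.0, 2.904]
force: [4.5, -1.8, 3.1]
opening: 0.0001
grip_force: 2.1
```

Call:
{"op": "drive_tool", "data": {
  "motion": [0.007,0,0,0,1,0,0,0,0,1]
}}

```text
time_s: 15.9
ee_pos: [0.5467, 0.1272, 0.1318]
tool_rot: [-3.142, 0.0, 2.904]
force: [4.5, -1.0, 4.1]
opening: -0.0002
grip_force: 2.1
```

Call:
{"op": "drive_tool", "data": {
  "motion": [0.007,0,0,0,1,0,0,0,0,1]
}}

```text
time_s: 16.1
ee_pos: [0.5456, 0.1275, 0.1318]
tool_rot: [-3.142, -0.0, 2.904]
force: [4.0, -0.2, 3.1]
opening: -0.0001
grip_force: 2.0
```

Call:
{"op": "drive_tool", "data": {
  "motion": [0.005,0,0,0,1,0,0,0,0,1]
}}

```text
time_s: 16.3
ee_pos: [0.5449, 0.1276, 0.1318]
tool_rot: [-3.141, -0.0, 2.904]
force: [3.5, -1.0, 2.7]
opening: 0.0002
grip_force: 2.0
```

Call:
{"op": "drive_tool", "data": {
  "motion": [0.006,0,0,0,1,0,0,0,0,1]
}}

```text
time_s: 16.5
ee_pos: [0.544, 0.1279, 0.1318]
tool_rot: [-3.142, -0.0, 2.904]
force: [3.9, -0.9, 2.2]
opening: -0.0001
grip_force: 2.0
```

Call:
{"op": "drive_tool", "data": {
  "motion": [0.005,0,0,0,1,0,0,0,0,1]
}}

```text
time_s: 16.7
ee_pos: [0.5433, 0.1281, 0.1318]
tool_rot: [-3.142, -0.0, 2.904]
force: [4.1, -0.7, 2.2]
opening: 0.0002
grip_force: 2.0
```

Call:
{"op": "drive_tool", "data": {
  "motion": [0.005,0,0,0,1,0,0,0,0,1]
}}

```text
time_s: 16.9
ee_pos: [0.5426, 0.1282, 0.1318]
tool_rot: [-3.142, -0.0, 2.904]
force: [3.5, -1.7, 2.4]
opening: -0.0002
grip_force: 1.9
```

Call:
{"op": "drive_tool", "data": {
  "motion": [0.005,0,0,0,1,0,0,0,0,1]
}}

```text
time_s: 17.1
ee_pos: [0.5419, 0.1284, 0.1318]
tool_rot: [-3.142, -0.0, 2.904]
force: [3.7, -0.7, 2.7]
opening: 0.0004
grip_force: 1.9
```

Call:
{"op": "drive_tool", "data": {
  "motion": [0.005,0,0,0,1,0,0,0,0,1]
}}

```text
time_s: 17.3
ee_pos: [0.5412, 0.1286, 0.1318]
tool_rot: [-3.142, -0.0, 2.904]
force: [4.4, -1.3, 2.7]
opening: -0.0001
grip_force: 1.9
```

Call:
{"op": "drive_tool", "data": {
  "motion": [0.005,0,0,0,1,0,0,0,0,1]
}}

```text
time_s: 17.5
ee_pos: [0.5404, 0.1288, 0.1318]
tool_rot: [-3.142, -0.0, 2.904]
force: [4.6, -1.6, 3.2]
opening: -0.0002
grip_force: 1.9
```

```bash
python3 - <<'E'
from h import *
st()
im=cv2.cvtColor(r.get_image("side"),cv2.COLOR_RGB2BGR);cv2.imwrite("pics/s9.png",im)
g=cv2.cvtColor(im,cv2.COLOR_BGR2GRAY)
# dark foot blob
d=(g<70).astype(np.uint8);d[:235]=0;d[275:]=0;d[:,:285]=0;d[:,325:]=0
n,l,s,ce=cv2.connectedComponentsWithStats(d);print(s[1:],ce[1:])
E
```

```text
t 17.5 jig xy [  0.7 101.8] z 0.1318 rot [-3.142 -0.     2.904] Fjig [0.5 4.9 3.2] open -0.0001888316598363491
[[300 247   5   4  13]] [[302.3077 248.5385]]
```

The foot is at side px (302,248.5), so the lever is at about 0.5 and needs roughly 10 mm more.

Call:
{"op": "drive_tool", "data": {
  "motion": [0.013,0,0,0,1,0.013,0,0,0,1,0,0,0,0,1]
}}

```text
time_s: 17.85
ee_pos: [0.5363, 0.1298, 0.1317]
tool_rot: [-3.141, -0.001, 2.904]
force: [2.0, 0.2, 0.6]
opening: -0.0002
grip_force: 1.1
```

Call:
{"op": "drive_tool", "data": {
  "motion": [0.013,0,0,0,1,0,0,0,0,1]
}}

```text
time_s: 18.05
ee_pos: [0.5345, 0.1302, 0.1317]
tool_rot: [-3.141, -0.0, 2.904]
force: [1.6, -0.6, 1.1]
opening: -0.0002
grip_force: 1.1
```

Call:
{"op": "drive_tool", "data": {
  "motion": [0.01,0,0,0,1,0,0,0,0,1]
}}

```text
time_s: 18.25
ee_pos: [0.5332, 0.1305, 0.1318]
tool_rot: [-3.141, -0.0, 2.904]
force: [3.1, -0.7, 1.1]
opening: 0.0
grip_force: 1.3
```

Call:
{"op": "drive_tool", "data": {
  "motion": [0.007,0,0,0,1,0,0,0,0,1]
}}

```text
time_s: 18.45
ee_pos: [0.5323, 0.1307, 0.1318]
tool_rot: [-3.142, -0.0, 2.904]
force: [2.3, -0.4, 2.5]
opening: -0.0003
grip_force: 1.4
```

```bash
python3 - <<'E'
from h import *
st()
im=cv2.cvtColor(r.get_image("side"),cv2.COLOR_RGB2BGR);cv2.imwrite("pics/s10.png",im)
for f in("s8","s9","s10","s3","s2"):
    im=cv2.imread(f"pics/{f}.png")
    if im.shape[0]!=384: continue
    g=cv2.cvtColor(im,cv2.COLOR_BGR2GRAY)
    d=(g<80).astype(np.uint8);d[:232]=0;d[275:]=0;d[:,:285]=0;d[:,325:]=0
    n,l,s,ce=cv2.connectedComponentsWithStats(d);print(f,s[1:].tolist(),ce[1:].tolist())
    h=cv2.cvtColor(im,cv2.COLOR_BGR2HSV);m=(cv2.inRange(h,(0,150,70),(7,255,255))|cv2.inRange(h,(173,150,70),(180,255,255)));m[:195]=0;m[245:]=0;m[:,:235]=0;m[:,282:]=0
    p=np.argwhere(m>0);print(len(p),[(v,p[p[:,0]==v][:,1].min(),p[p[:,0]==v][:,1].max()) for v in range(p[:,0].min(),p[:,0].max()+1,3) if (p[:,0]==v).any()])
E
```

```text
t 18.45 jig xy [ 0.6 93.5] z 0.1318 rot [-3.142 -0.     2.904] Fjig [-0.2  2.4  2.5] open -0.00030957347348825235
s8 [[295, 234, 4, 5, 10]] [[296.8, 236.1]]
145 [(211, np.int64(245), np.int64(246)), (214, np.int64(243), np.int64(249)), (217, np.int64(243), np.int64(250)), (220, np.int64(246), np.int64(252)), (223, np.int64(248), np.int64(254)), (226, np.int64(250), np.int64(256)), (229, np.int64(252), np.int64(258)), (232, np.int64(254), np.int64(257))]
s9 [[300, 247, 5, 5, 18]] [[302.0, 248.94444444444446]]
133 [(208, np.int64(259), np.int64(262)), (211, np.int64(258), np.int64(263)), (214, np.int64(259), np.int64(264)), (217, np.int64(260), np.int64(264)), (220, np.int64(260), np.int64(264)), (223, np.int64(261), np.int64(265)), (226, np.int64(261), np.int64(266)), (229, np.int64(262), np.int64(266))]
s10 [[300, 250, 7, 4, 17]] [[302.94117647058823, 251.2941176470588]]
134 [(208, np.int64(262), np.int64(266)), (211, np.int64(262), np.int64(267)), (214, np.int64(261), np.int64(267)), (217, np.int64(262), np.int64(267)), (220, np.int64(263), np.int64(267)), (223, np.int64(263), np.int64(267)), (226, np.int64(263), np.int64(268)), (229, np.int64(264), np.int64(268))]
```

The lever is at about 0.41, almost down.

Call:
{"op": "drive_tool", "data": {
  "motion": [0.008,0,0,0,1,0,0,0,0,1]
}}

```text
time_s: 18.7
ee_pos: [0.5311, 0.131, 0.1318]
tool_rot: [-3.142, -0.0, 2.904]
force: [2.6, -1.2, 1.0]
opening: -0.0001
grip_force: 1.4
```

Call:
{"op": "drive_tool", "data": {
  "motion": [0.006,0,0,0,1,0,0,0,0,1]
}}

```text
time_s: 18.9
ee_pos: [0.5302, 0.1312, 0.1318]
tool_rot: [-3.142, -0.0, 2.904]
force: [3.8, 0.1, 2.8]
opening: -0.0002
grip_force: 1.5
```

Call:
{"op": "drive_tool", "data": {
  "motion": [0.005,0,0,0,1,0,0,0,0,1]
}}

```text
time_s: 19.1
ee_pos: [0.5298, 0.1313, 0.1319]
tool_rot: [3.141, 0.0, 2.904]
force: [4.5, -0.9, 2.7]
opening: -0.0002
grip_force: 2.3
```

Call:
{"op": "drive_tool", "data": {
  "motion": [0.005,0,0,0,1,0,0,0,0,1]
}}

```text
time_s: 19.3
ee_pos: [0.5294, 0.1315, 0.132]
tool_rot: [3.141, 0.001, 2.904]
force: [6.8, -1.5, 1.9]
opening: -0.0
grip_force: 3.4
```

Call:
{"op": "drive_tool", "data": {
  "motion": [0.004,0,0,0,1,0,0,0,0,1]
}}

```text
time_s: 19.5
ee_pos: [0.5292, 0.1315, 0.1321]
tool_rot: [3.141, 0.002, 2.904]
force: [9.2, -1.5, 2.2]
opening: -0.0003
grip_force: 4.5
```

Call:
{"op": "drive_tool", "data": {
  "motion": [0.004,0,0,0,1,0,0,0,0,1]
}}

```text
time_s: 19.7
ee_pos: [0.5289, 0.1316, 0.1322]
tool_rot: [3.141, 0.003, 2.904]
force: [11.7, -3.1, 0.2]
opening: -0.0
grip_force: 5.6
```

Call:
{"op": "drive_tool", "data": {
  "motion": [0.003,0,0,0,1,0,0,0,0,1,0,0,0,0,1]
}}

```text
time_s: 20.0
ee_pos: [0.5288, 0.1316, 0.1322]
tool_rot: [3.141, 0.003, 2.904]
force: [13.0, -2.7, 0.3]
opening: -0.0002
grip_force: 6.5
```

Call:
{"op": "drive_tool", "data": {
  "motion": [-0.02,0,0,0,1,-0.05,0,0,0,1,-0.2,0,0,0,1,-0.1,0,-0.2,0,1,0,0,-0.2,0,1,0,0,0,0,1,0,0,0,0,1]
}}

```text
time_s: 20.7
ee_pos: [0.581, 0.119, 0.1918]
tool_rot: [3.141, -0.0, 2.905]
force: [-0.1, 0.2, -0.2]
opening: -0.0001
grip_force: 0.0
```

```bash
python3 - <<'E'
from h import *
st()
im=cv2.cvtColor(r.get_image("side"),cv2.COLOR_RGB2BGR);cv2.imwrite("pics/s11.png",im)
g=cv2.cvtColor(im,cv2.COLOR_BGR2GRAY)
d=(g<80).astype(np.uint8);d[:232]=0;d[275:]=0;d[:,:285]=0;d[:,325:]=0
n,l,s,ce=cv2.connectedComponentsWithStats(d);print(s[1:].tolist(),ce[1:].tolist())
w=lambda x,y,z: np.r_[c+X*x/1e3+Y*y/1e3,z/1e3]
def line(P):
    p=proj("side",np.array(P)).astype(np.float32)
    v=cv2.remap(im.astype(np.float32),p[None,:,0],p[None,:,1],cv2.INTER_LINEAR)[0];return (v[:,2]-v[:,1]).astype(int).tolist()
print(line([w(-35,y,41) for y in range(-92,-66,2)]))
for y in(-65,-36,-10):print(line([w(x,y,48) for x in range(10,46,2)]))
for y in(-70,-36,-2):print(line([w(-35,y,z) for z in range(28,62,2)]))
E
```

```text
t 20.7 jig xy [  0.6 143.6] z 0.1918 rot [ 3.141 -0.     2.905] Fjig [-0.1 -0.2 -0.2] open -6.608230143702274e-05
[[300, 250, 6, 4, 15]] [[303.06666666666666, 252.0]]
[0, -1, 0, 0, 0, 5, 17, 32, 43, 47, 49, 47, 48]
[35, 38, 40, 42, 40, 36, 29, 20, 13, 6, 2, 0, 0, 0, -1, -1, -1, -1]
[36, 38, 38, 38, 36, 34, 27, 20, 13, 6, 3, 0, 0, 0, -1, -1, -1, -1]
[-1, -3, -2, -1, 0, 0, 0, -1, -1, 0, -1, -1, 0, 0, 0, 0, 0, 0]
[0, 5, 16, 35, 44, 45, 46, 49, 46, 29, 11, 4, 5, 10, 12, 8, 2]
[1, 6, 17, 35, 44, 45, 47, 50, 46, 27, 10, 5, 5, 9, 11, 7, 3]
[2, 7, 20, 38, 46, 47, 48, 50, 47, 26, 12, 5, 4, 7, 9, 12, 9]
```

The lever stayed down after release (foot at row 252, about 0.39), the pack edges are unchanged and the robot is clear, so I'm handing in.

```bash
python3 -c "
from rig import r
print(r.close_job())"
```

```text
the job is handed in; nothing more can be done
None
```

I handed the job in at 20.7 s: by my image checks the pack is square against both stops to about 1 mm, and the lever stayed down at about 0.39 rad after a 13 N push. The hand-in returned no verdict; before the squaring I once knocked the lever down to about 0.5 rad and pushed it back to its upper stop (about 40 N on the fingers).

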